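# Set a sign blank out over the display edge

### The job

On the white display riser, push the rectangular wooden blank towards the riser's front edge (the long edge away from the robot) until it sticks out 30 mm over that edge, give or take 6 mm, and sits square to it, so that a customer can pick it up from there. Only slide it flat with the fingertips: never lift it, tip it or let it fall. Leave the round blank, the jar and the knife where they are, and finish clear of everything.

Things in the scene. Friction and masses are not known exactly. Their poses are not given: they have to be found in the camera images.
- riser: Fixed white display riser, a low bench of board: flat top 320 mm (its x) by 420 mm (its y), top surface 60 mm above the counter, top board 18 mm thick. Origin: centre of its footprint at counter height; its x axis points to its front edge (away from the robot), y along that edge, z up. It stands at a different place and yaw each time (up to about 0.2 rad) and does not move.
- riser_edge (a point): Point on the riser's front top edge, midway along it, at the height of the top surface. Same axes as the riser: x points outward over the edge, y runs along the edge.
- blank: The part to slide: loose rectangular light-wood sign blank, 90 mm deep (its x) by 120 mm wide (its y) by 6 mm thick, about 50 g, lying flat on the riser. Origin: centre of its underside; x points roughly to the riser's front edge (up to about 0.3 rad askew at the start). The middle of its front side starts 20 to 70 mm back from the edge, on the left or right half of the riser; behind it the riser top is free for at least 50 mm.
- blank_front (a point): Middle of the blank's front 120 mm side (the one nearest the front edge), at its underside, 45 mm ahead of the blank's origin along its x.
- disc: Loose round plain light-wood blank, 90 mm across, 6 mm thick, lying flat on the other half of the riser. Leave alone. Origin: centre of its underside.
- jar: Loose small closed jar, 48 mm across, 55 mm tall, standing on the riser near the middle of its back edge. Leave alone. Origin: centre of its underside.
- knife: Loose utility knife with a yellow body, 165 mm long (along its x), 22 mm wide, 16 mm high, lying on the counter to the left of the riser. Leave alone. Origin: on its underside, mid length of the yellow body.
There are look-alikes about, which are no part of the job. What is shaped like the blank but orange, pink or yellow is not meant.

How it is judged:
By the outcome, as a careful person would: the job done as asked, in the order asked, and still so for the second after the job is handed in, with the robot touching nothing.
It also fails if it takes over 38 s, if anything falls off the work surface, if the arm or the gripper's body presses on something with over 40 N, if the wrist force passes 120 N, or if a joint passes its speed limit or range.

### The arm

A 7-joint arm with a two-finger parallel gripper is mounted at the origin on the work surface. World frame = base frame: x ahead of the robot, y to its left, z up, the work surface at z = 0. Lengths are in m, angles in rad, forces in N, time in s.
With the tool pointing down it reaches from about 0.35 to 0.9 m from the base axis. Payload 8.1 kg.
Tool frame: the origin (TCP) lies at the very end of the fingers, on their centre line; the grasp point (between the pads) lies 19 mm behind it; z points along the fingers, x is the direction in which the jaws open and shut, and the axes are right-handed (so a half turn about z gives the same grasp; the last joint's range is limited). The gripper opens to 92 mm and grips with 3 to 60 N. Pads are 19 mm wide; open, the fingers measure 130 mm over their backs; the gripper's body (75 mm by 190 mm) begins 47 mm behind the grasp point.
Start: joints at [1.131, 0.434, 0.025, 1.573, -0.012, 1.134, -0.075], TCP at [0.207, -0.59, 0.227] pointing down, gripper open.
Joint ranges: [-2.62, 2.62], [-0.44, 2.09], [-1.27, 1.32], [0.08, 2.57], [-1.32, 4.46], [0.12, 2], [-2.74, 2.74]. Speed limits (rad/s): [2.22, 2.22, 3.01, 3.01, 3.14, 3.14, 3.14].

### API

Orientations are given as a rotation vector (axis times angle).
In Python, from cell import status, viewer, arm gives the robot as it stands.
- The arm moves only by the tool jog_arm, never from a script. Its argument "commands" is text: rows parted by semicolons, each of 7 numbers parted by spaces: the closure, from -1 (fully open) to 1 (shut), then the shift along the world's x, y, z normalised to -1 to 1, where 1 is 0.3 m, then the turn, a rotation vector about the world's x, y, z normalised to -1 to 1, where 1 is 2 pi rad. In form: jaw dx dy dz wx wy wz; .... A call has exactly 5 rows; each row shifts and turns the commanded pose from where the row before left it; what a row does not reach is not made up. A row lasts 1/10 s, in which the tool goes at most 50 mm and 8.59 degrees, less where a joint would pass 70% of its speed; a pose out of reach is approached as far as the arm can. A call with a number of a shift or a turn outside -1 to 1 is refused whole. A call with a gripper value outside its range is refused whole. The fingers move at their own pace and stop on an object; "force" is the grip in N (left out, the last holds). Time passes only in rows, so rows that do not move let the fingers close, or fill a call up. It gives the time, the measured TCP pose, the force and the opening at its end, in the units of the state.
- status.observe(): the state, without advancing time (a new reading comes with each control period).
- viewer.get_image(name): name is "scene" or "top"; returns a dict with "pixels" (420x560x3 uint8, red, green, blue), "z_map" (420x560 float32, m along the optical axis (not along the pixel's ray), 0 where there is no reading), "camera_matrix" (3x3 intrinsics, pixels), "R" (3x3) and "t" (3): a world point X has camera coordinates R X + t. Camera axes: x right, y down, z forward; pixel columns grow to the right and rows downward; lengths in m; the calibration is good to about 2 mm. A picture is of the moment at which its call begins.
- arm.sign_off(): hands the job in, once; it reports no verdict.
The state is a dict: "clock": time; "joints": joint angles; "dq": joint speeds; "joint_efforts": joint torques, N m; "position": TCP position; "ee_rot": TCP orientation; "force": force on the tool from outside, world axes, zero at the start; "ft_torque": the same for the moment, N m; "width": opening from 0.0 (shut) to 1.0 (fully open).
Only numpy, scipy, OpenCV 4.12 (cv2) and the standard library are available. Lean on these libraries where they do the work, as an engineer would, in place of code of your own. Each camera call takes 0.05 s, during which the arm holds its last target. There are 200 camera calls.

## Working session

There is one attempt and no reset: what is moved stays moved. The work goes in short steps, Python scripts to look and compute and a tool call to move; the robot and the scene stay as the last step left them, time stands still between calls to the robot, and variables do not carry over. Pictures are saved under pics/ and viewed, about 8 in all and at most 12, crops included, and the job is handed in when it is done.

Besides the shell and the picture viewer there is one more tool, called after "Emit:" by a JSON object that holds its "fn" and its "kwargs". jog_arm: Moves the arm, as the interface text tells. Scaled input: -1 to 1 covers 0.3 m each way for a shift and 2 pi rad each way for a turn. Its arguments: {"type":"object","properties":{"commands":{"type":"string"},"force":{"type":"number"}},"required":["commands"]}

```bash
mkdir -p pics; cat > h.py <<'E'
import numpy as np,cv2
from cell import status,viewer,arm
def grab(n):
    d=viewer.get_image(n); return d
def pts(d):
    K=d["camera_matrix"];z=d["z_map"];h,w=z.shape
    u,v=np.meshgrid(np.arange(w),np.arange(h))
    c=np.stack([(u-K[0,2])/K[0,0]*z,(v-K[1,2])/K[1,1]*z,z],-1)
    return (c-d["t"])@d["R"]
def ray(d,uv,h):
    K=d["camera_matrix"];uv=np.atleast_2d(uv).astype(float)
    r=np.c_[(uv-[K[0,2],K[1,2]])/[K[0,0],K[1,1]],np.ones(len(uv))]@d["R"]
    o=-d["R"].T@d["t"]
    return o+r*((h-o[2])/r[:,2])[:,None]
E
python3 - <<'E'
from h import *
for n in("top","scene"):
    d=grab(n);cv2.imwrite(f"pics/{n}0.png",d["pixels"][:,:,::-1]);np.savez(f"{n}0.npz",**d)
s=status.observe();print(s)
E
```

```text
{'clock': 0.1, 'joints': array([ 1.13137765,  0.43516506,  0.0249737 ,  1.57398676, -0.01163285,
        1.13402034, -0.07511401]), 'dq': array([ 7.46958150e-04, -2.82059260e-03,  3.39696495e-04, -2.79150631e-03,
       -3.33488807e-04,  6.82728435e-04, -7.65854715e-05]), 'joint_efforts': array([ 1.79771894e-03, -6.69132972e+01,  9.86870080e-01, -3.15146971e+01,
       -6.07514475e-02,  3.74157960e-02,  3.31863544e-05]), 'position': array([ 0.2063627 , -0.58946282,  0.22602363]), 'ee_rot': array([-2.56166263e+00,  1.81736121e+00,  1.92438580e-03]), 'force': array([-0.50238723,  0.06643817,  0.24620988]), 'ft_torque': array([-0.00331459,  0.01616637, -0.0328932 ]), 'width': 1.0013225391342482}
```

View pics/top0.png

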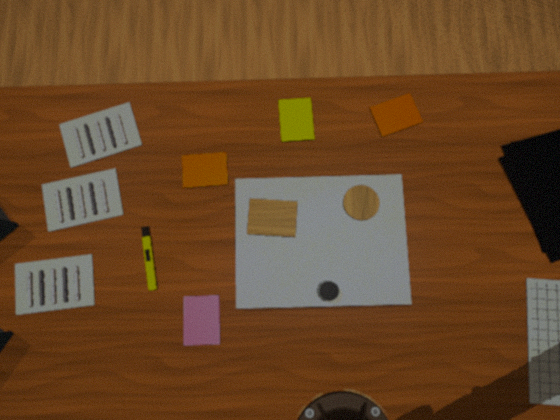

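View pics/scene0.png

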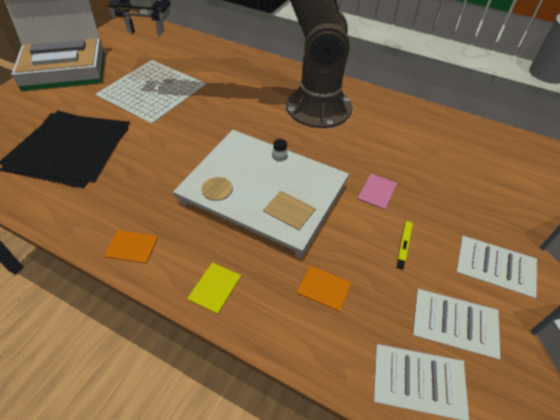

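The top view shows the riser with corners near (235,178), (403,175), (411,305) and (236,308). The blank is at about (273,217), the disc at (361,203), the jar at (329,290) and the knife at (149,258). In the scene view the blank is at (290,210) and the riser's front edge is at the lower left.

```bash
cat >> h.py <<'E'
def quad(c):
    # four side lines fitted to contour pts -> corners, sub-pixel
    c=c.reshape(-1,2).astype(np.float32)
    eps=5
    for eps in np.arange(3,25,.5):
        a=cv2.approxPolyDP(cv2.convexHull(c[:,None].astype(np.int32)),eps,True).reshape(-1,2).astype(float)
        if len(a)<=4: break
    L=[]
    for i in range(4):
        p,q=a[i],a[(i+1)%4];e=(q-p);l=np.hypot(*e);e/=l
        s=(c-p)@e;o=(c-p)@np.array([-e[1],e[0]])
        m=(s>.12*l)&(s<.88*l)&(abs(o)<4)
        vx,vy,x,y=cv2.fitLine(c[m],cv2.DIST_HUBER,0,.01,.01).ravel()
        L.append(np.cross([x,y,1],[x+vx,y+vy,1]))
    r=[]
    for i in range(4):
        x=np.cross(L[i-1],L[i]);r.append(x[:2]/x[2])
    return np.array(r)
def big(m,near=None):
    cs=cv2.findContours(m.astype(np.uint8),cv2.RETR_EXTERNAL,cv2.CHAIN_APPROX_NONE)[0]
    return sorted(cs,key=cv2.contourArea)[::-1]
def up(d,k=4): return cv2.resize(d["pixels"],None,fx=k,fy=k,interpolation=cv2.INTER_CUBIC)
def unup(p,k=4): return (np.asarray(p)+.5)/k-.5
def rect(P):
    # order-free: centre, yaw of x axis (short direction), sides
    s=[np.linalg.norm(P[(i+1)%4]-P[i]) for i in range(4)]
    i=0 if s[0]+s[2]<s[1]+s[3] else 1
    v=(P[(i+1)%4]-P[i])-(P[(i+3)%4]-P[(i+2)%4]);v=v if v[0]>0 else -v
    return P[:,:2].mean(0),np.arctan2(v[1],v[0]),np.round(s,4)
def wood(d):
    h=cv2.cvtColor(up(d),cv2.COLOR_RGB2HSV)
    return h
E
python3 - <<'E'
from h import *
for n in("top","scene"):
    d=dict(np.load(f"{n}0.npz"));h=wood(d);P=pts(d)
    for q in ([(273,217),(361,203),(320,250),(200,240)] if n=="top" else [(290,210),(217,188),(260,170),(370,250)]):
        print(n,q,h[q[1]*4,q[0]*4],P[q[1],q[0]].round(4))
    # riser top: depth height mask
    z=P[...,2];m=((z>.052)&(z<.085)&(d["z_map"]>0))
    zz=cv2.resize(m.astype(np.uint8)*255,None,fx=4,fy=4,interpolation=cv2.INTER_LINEAR)>127
    c=big(zz)[0];print("depth riser",rect(ray(d,unup(quad(c)),.06)))
    w=((h[...,1]<70)&(h[...,2]>85))
    w=cv2.morphologyEx(w.astype(np.uint8),cv2.MORPH_CLOSE,np.ones((9,9)))
    for c in big(w):
        x,y,a,b=cv2.boundingRect(c)
        if cv2.pointPolygonTest(c,((320*4,260*4) if n=="top" else (260*4,170*4)),False)>0:
            R=ray(d,unup(quad(c)),.06);print("col riser",unup(quad(c)).round(1).tolist(),R.round(4).tolist(),rect(R));break
    b=(cv2.dilate(zz.astype(np.uint8),np.ones((5,5)))>0)&(h[...,1]>80)
    b=cv2.morphologyEx(b.astype(np.uint8),cv2.MORPH_OPEN,np.ones((9,9)))
    for c in big(b)[:3]:
        if cv2.contourArea(c)<3000: continue
        (x,y)=unup(c.reshape(-1,2).mean(0));Q=ray(d,unup(quad(c)),.066)
        C=ray(d,unup(c.reshape(-1,2)),.066)[:,:2]
        print("wood",round(x),round(y),cv2.contourArea(c),rect(Q),cv2.minAreaRect(C.astype(np.float32)))
E
```

```text
top (273, 217) [ 18 152 129] [0.5469 0.1536 0.0708]
top (361, 203) [ 18 150 117] [ 0.5772 -0.0655  0.0629]
top (320, 250) [ 83   8 134] [0.4635 0.0411 0.0629]
top (200, 240) [ 13 202 110] [0.5025 0.3462 0.0027]
depth riser (array([0.4907169 , 0.03766092]), np.float64(-0.0052263798123462525), array([0.3193, 0.4201, 0.3193, 0.4177]))
col riser [[401.2, 173.8], [411.3, 304.2], [235.3, 308.3], [234.8, 178.3]] [[0.6497, -0.1714, 0.06], [0.3287, -0.1711, 0.06], [0.33, 0.2493, 0.06], [0.6501, 0.2478, 0.06]] (array([0.48961266, 0.03865876]), np.float64(-0.002806330139943543), array([0.321 , 0.4204, 0.3201, 0.4192]))
wood 272 217 26789.5 (array([0.54747208, 0.15650365]), np.float64(-0.09646433340677507), array([0.1175, 0.0879, 0.1176, 0.0876])) ((0.5472363233566284, 0.15659832954406738), (0.1189458966255188, 0.08922842144966125), 84.53445434570312)Traceback (most recent call last):
  File "<stdin>", line 20, in <module>
  File "h.py", line 27, in quad
    vx,vy,x,y=cv2.fitLine(c[m],cv2.DIST_HUBER,0,.01,.01).ravel()
              ~~~~~~~~~~~^^^^^^^^^^^^^^^^^^^^^^^^^^^^^^^
cv2.error: OpenCV(4.12.0) /io/opencv/modules/imgproc/src/linefit.cpp:50: error: (-215:Assertion failed) count > 0 in function 'fitLine2D_wods'
```

```bash
python3 - <<'E'
from h import *
from scipy.spatial.transform import Rotation as Ro
for n in("top","scene"):
    d=dict(np.load(f"{n}0.npz"));h=wood(d);P=pts(d);z=P[...,2]
    zz=cv2.resize(((z>.052)&(z<.085)&(d["z_map"]>0)).astype(np.uint8)*255,None,fx=4,fy=4)>127
    if n=="scene":
        c=big(zz)[0];R=ray(d,unup(quad(c)),.06);print("depth riser",R.round(4).tolist(),rect(R))
    b=(cv2.erode(zz.astype(np.uint8),np.ones((5,5)))>0)&(h[...,1]>80)&(h[...,2]>80)
    b=cv2.morphologyEx(b.astype(np.uint8),cv2.MORPH_OPEN,np.ones((9,9)))
    for c in big(b)[:2]:
        C=ray(d,unup(c.reshape(-1,2)),.066)[:,:2]
        print(n,"wood",cv2.minAreaRect(C.astype(np.float32)))
        try: print(rect(ray(d,unup(quad(c)),.066)))
        except Exception: print("round")
    m=z>.1; m&=(P[...,0]>.3)&(P[...,0]<.5)&(abs(P[...,1])<.2)
    print("jar",P[m].mean(0),P[m].max(0))
    print("riser z",np.median(z[(P[...,0]>.42)&(P[...,0]<.48)&(abs(P[...,1])<.1)]))
R=Ro.from_rotvec(status.observe()["ee_rot"]).as_matrix();print(np.degrees(np.arctan2(R[1,0],R[0,0])),R[:,2])
E
```

```text
top wood ((0.5471778512001038, 0.15659669041633606), (0.11895407736301422, 0.08917579054832458), 84.60457611083984)
(array([0.54747839, 0.15643245]), np.float64(-0.09496291581822848), array([0.1175, 0.0878, 0.1174, 0.0874]))
top wood ((0.5791084170341492, -0.06471739709377289), (0.08762922883033752, 0.0872700959444046), 86.17046356201172)
round
jar [0.38176957 0.1088362  0.84344486] [0.38843169 0.13398923 1.07278464]
riser z 0.060794004232349125
depth riser [[0.6532, -0.1706, 0.06], [0.3347, -0.1706, 0.06], [0.3345, 0.2491, 0.06], [0.6574, 0.2486, 0.06]] (array([0.49494634, 0.0391336 ]), np.float64(-0.0008870059035097462), array([0.3185, 0.4197, 0.3229, 0.4192]))
scene wood ((0.5516201257705688, 0.15624040365219116), (0.11760057508945465, 0.08814271539449692), 84.91041564941406)
(array([0.55172823, 0.15837701]), np.float64(-0.008541054006386892), array([0.1197, 0.0874, 0.1052, 0.0879]))
scene wood ((0.2912059724330902, -1.0165092945098877), (0.2037043273448944, 0.2819432020187378), 40.264339447021484)
(array([ 0.3510561 , -0.96608839]), np.float64(0.7038029688411254), array([0.2592, 0.2789, 0.1738, 0.5137]))
jar [0.37439226 0.03000831 0.11111652] [0.39372634 0.04989229 0.11645624]
riser z 0.05847596472967217
-70.7072868605162 [-5.68070048e-04  1.31705562e-03 -9.99998971e-01]
```

Emit:
{"fn": "jog_arm", "kwargs": {"commands": "0 0.15 0.06 0 0 0 -0.0109; 0 0.15 0.06 0 0 0 -0.0109; 0 0.15 0.06 0 0 0 -0.0109; 0 0.15 0.06 0 0 0 -0.0109; 0 0.15 0.06 0 0 0 -0.0109"}}

```text
clock: 0.6
position: [0.433, -0.4988, 0.2264]
ee_rot: [2.212, -2.231, -0.001]
force: [-0.2, -0.9, 0.4]
width: 0.614
```

Emit:
{"fn": "jog_arm", "kwargs": {"commands": "0 0.007 0.146 0 0 0 0; 0 0.007 0.146 0 0 0 0; 0 0.007 0.146 0 0 0 0; 0 0.007 0.146 0 0 0 0; 0 0.007 0.146 0 0 0 0"}}

```text
clock: 1.1
position: [0.4416, -0.279, 0.2264]
ee_rot: [2.215, -2.228, -0.001]
force: [0.7, -0.0, 0.4]
width: 0.499
```

Emit:
{"fn": "jog_arm", "kwargs": {"commands": "0 0.007 0.146 0 0 0 0; 0 0.007 0.146 0 0 0 0; 0 0.007 0.146 0 0 0 0; 0 0.007 0.146 0 0 0 0; 0 0.007 0.146 0 0 0 0"}}

```text
clock: 1.6
position: [0.4521, -0.0602, 0.2267]
ee_rot: [2.215, -2.228, -0.0]
force: [0.6, 0.1, -0.1]
width: 0.502
```

Emit:
{"fn": "jog_arm", "kwargs": {"commands": "0 0.007 0.146 0 0 0 0; 0 0.007 0.146 0 0 0 0; 0 0.007 0.146 0 0 0 0; 0 0.007 0.146 0 0 0 0; 0 0 0 0 0 0 0"}}

```text
clock: 2.1
position: [0.4603, 0.1199, 0.2268]
ee_rot: [-2.223, 2.217, 0.003]
force: [-0.3, -0.2, 0.3]
width: 0.5
```

```bash
python3 - <<'E'
from h import *
from scipy.spatial.transform import Rotation as Ro
s=status.observe();R=Ro.from_rotvec(s["ee_rot"]).as_matrix();print(s["clock"],s["position"],s["joints"],s["width"],np.degrees(np.arctan2(R[1,0],R[0,0])),R[:,2])
E
```

```text
2.1 [0.46028301 0.11988626 0.22679129] [-0.11932385  0.21266685 -0.2906527   1.90528857  0.06732526  1.03205676
 -2.00622206] 0.5000150998896109 -89.83611349204345 [ 6.76867656e-05  3.01566020e-03 -9.99995451e-01]
```

Emit:
{"fn": "jog_arm", "kwargs": {"commands": "0 0 0.061 -0.1 0 0 -0.001; 0 0 0.062 -0.1 0 0 0; 0 0 0 -0.1 0 0 0; 0 0 0 -0.1 0 0 0; 0 0 0 -0.08 0 0 0"}}

```text
clock: 2.6
position: [0.4602, 0.1496, 0.081]
ee_rot: [2.207, -2.233, -0.001]
force: [-0.1, 0.0, 0.1]
width: 0.5
```

Emit:
{"fn": "jog_arm", "kwargs": {"commands": "0 0 0 -0.015 0 0 0; 0 0 0 -0.01 0 0 0; 0 0 0 -0.01 0 0 0; 0 0 0 0 0 0 0; 0 0 0 0 0 0 0"}}

```text
clock: 3.1
position: [0.4615, 0.1503, 0.0731]
ee_rot: [-2.207, 2.234, -0.001]
force: [0.9, -0.4, 0.2]
width: 0.5
```

```bash
python3 - <<'E'
from h import *
d=grab("scene");s=status.observe();print(s["position"],s["force"],s["width"])
cv2.imwrite("pics/s1.png",cv2.resize(d["pixels"][100:270,150:370,::-1],None,fx=3.6,fy=3.5))
E
```

```text
[0.46142421 0.15034453 0.07301585] [-0.65388625  0.18721992 -0.27155049] 0.5055284366469849
```

View pics/s1.png

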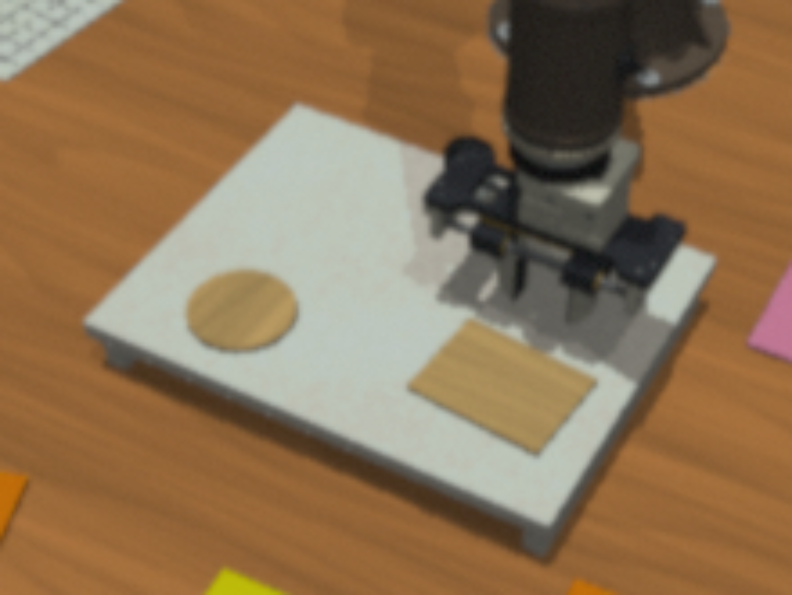

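The fingers stand behind the blank (crop about (515,290) and (600,310); blank at (505,385)), and everything else is clear of them. Next I lower to just above the board.

Emit:
{"fn": "jog_arm", "kwargs": {"commands": "0 0 0.02 -0.01 0 0 0.0014; 0 0 0 -0.01 0 0 0; 0 0 0 -0.007 0 0 0; 0 0 0 0 0 0 0; 0 0 0 0 0 0 0"}}

```text
clock: 3.65
position: [0.4608, 0.1561, 0.064]
ee_rot: [2.218, -2.225, -0.0]
force: [-0.4, -0.0, 0.1]
width: 0.498
```

Emit:
{"fn": "jog_arm", "kwargs": {"commands": "0 0 0 -0.004 0 0 0; 0 0 0 -0.002 0 0 0; 0 0 0 0 0 0 0; 0 0 0 0 0 0 0; 0 0 0 0 0 0 0"}}

```text
clock: 4.15
position: [0.461, 0.1562, 0.0624]
ee_rot: [-2.218, 2.225, -0.0]
force: [-0.1, 0.2, -0.3]
width: 0.501
```

Emit:
{"fn": "jog_arm", "kwargs": {"commands": "0 0.02 0 0 0 0 0; 0 0.02 0 0 0 0 0; 0 0.02 0 0 0 0 0; 0 0.02 0 0 0 0 0; 0 0.015 0 0 0 0 0"}}

```text
clock: 4.65
position: [0.4902, 0.1561, 0.0623]
ee_rot: [-2.217, 2.225, -0.0]
force: [-0.5, 0.2, -0.7]
width: 0.501
```

Emit:
{"fn": "jog_arm", "kwargs": {"commands": "0 0.015 0 0 0 0 0; 0 0.02 0 0 0 0 0; 0 0.02 0 0 0 0 0; 0 0.02 0 0 0 0 0; 0 0.02 0 0 0 0 0"}}

```text
clock: 5.15
position: [0.5185, 0.1562, 0.0623]
ee_rot: [-2.218, 2.225, -0.0]
force: [-0.3, -0.1, -0.6]
width: 0.499
```

Emit:
{"fn": "jog_arm", "kwargs": {"commands": "0 0.02 0 0 0 0 0; 0 0.02 0 0 0 0 0; 0 0.02 0 0 0 0 0; 0 0.02 0 0 0 0 0; 0 0.02 0 0 0 0 0"}}

```text
clock: 5.65
position: [0.5484, 0.1562, 0.0623]
ee_rot: [2.218, -2.225, 0.0]
force: [0.7, -0.4, 0.6]
width: 0.501
```

Emit:
{"fn": "jog_arm", "kwargs": {"commands": "0 0.02 0 0 0 0 0; 0 0.015 0 0 0 0 0; 0 0.01 0 0 0 0 0; 0 0 0 0 0 0 0; 0 0 0 0 0 0 0"}}

```text
clock: 6.15
position: [0.5613, 0.1562, 0.0623]
ee_rot: [2.218, -2.225, -0.0]
force: [-0.2, -0.3, 0.6]
width: 0.499
```

```bash
python3 - <<'E'
from h import *
s=status.observe();print(s["position"],s["force"])
d=grab("scene");np.savez("scene2.npz",**d);t=grab("top");np.savez("top2.npz",**t)
a=cv2.resize(d["pixels"][130:280,170:370,::-1],(400,300));b=cv2.resize(t["pixels"][150:300,220:420,::-1],(400,300))
cv2.imwrite("pics/s2.png",cv2.resize(np.vstack([a,b]),(400,600)))
E
```

```text
[0.56130386 0.15617509 0.06228729] [-0.17017537 -0.32577997  0.55840845]
```

View pics/s2.png

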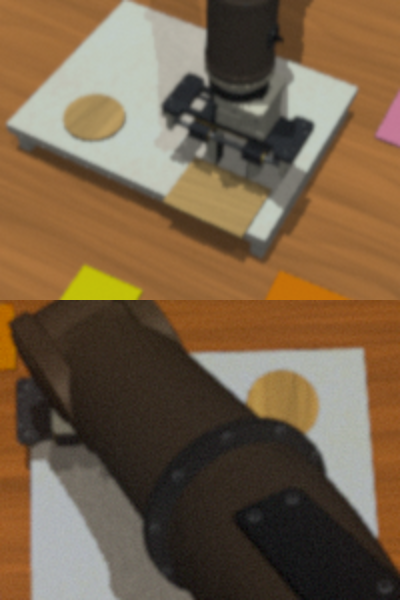

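The scene view (upper half) shows the blank straight, with its front just over the edge at about (205,220). The arm hides it in the top view. I'll push 14 mm more, back off, raise, and measure.

Emit:
{"fn": "jog_arm", "kwargs": {"commands": "0 0.015 0 0 0 0 0; 0 0.015 0 0 0 0 0; 0 0.01 0 0 0 0 0; 0 0.007 0 0 0 0 0; 0 0 0 0 0 0 0"}}

```text
clock: 6.75
position: [0.5759, 0.1562, 0.0623]
ee_rot: [-2.217, 2.225, -0.0]
force: [-0.1, -0.2, -0.1]
width: 0.501
```

Emit:
{"fn": "jog_arm", "kwargs": {"commands": "0 0 0 0 0 0 0; 0 -0.03 0 0 0 0 0; 0 -0.05 0 0 0 0 0; 0 -0.05 0 0.1 0 0 0; 0 -0.05 0 0.1 0 0 0"}}

```text
clock: 7.25
position: [0.5193, 0.1559, 0.1222]
ee_rot: [2.217, -2.223, -0.002]
force: [0.5, -0.3, 0.6]
width: 0.496
```

Emit:
{"fn": "jog_arm", "kwargs": {"commands": "0 -0.05 -0.1 0.1 0 0 0; 0 -0.05 -0.1 0.1 0 0 0; 0 -0.02 -0.15 0 0 0 0; 0 -0.02 -0.15 0 0 0 0; 0 0 -0.15 0 0 0 0"}}

```text
clock: 7.75
position: [0.4778, -0.04, 0.1828]
ee_rot: [-2.219, 2.224, -0.001]
force: [1.5, -0.3, 0.0]
width: 0.5
```

Emit:
{"fn": "jog_arm", "kwargs": {"commands": "0 0 -0.15 0 0 0 0; 0 0 -0.15 0 0 0 0; 0 0 -0.15 0 0 0 0; 0 0 -0.15 0 0 0 0; 0 0 -0.15 0 0 0 0"}}

```text
clock: 8.25
position: [0.4786, -0.265, 0.1824]
ee_rot: [-2.218, 2.225, 0.0]
force: [1.3, -0.2, -0.1]
width: 0.502
```

```bash
cat > m.py <<'E'
from h import *
import sys
k=sys.argv[1];s=status.observe();print(s["clock"],s["position"],s["force"])
ims=[]
for n in("top","scene"):
    d=grab(n);np.savez(f"{n}{k}.npz",**d);d0=dict(np.load(f"{n}0.npz"));P=pts(d0);z=P[...,2]
    # riser from first picture (unoccluded), blank from this one
    zz=cv2.resize(((z>.052)&(z<.085)&(d0["z_map"]>0)).astype(np.uint8)*255,None,fx=4,fy=4)>127
    R=ray(d0,unup(quad(big(zz)[0])),.06);rc,ry,_=rect(R);rx=np.array([np.cos(ry),np.sin(ry)])
    h0=cv2.cvtColor(up(d0),cv2.COLOR_RGB2HSV)
    if n=="top":
        w=cv2.morphologyEx(((h0[...,1]<70)&(h0[...,2]>85)).astype(np.uint8),cv2.MORPH_CLOSE,np.ones((9,9)))
        for c in big(w):
            if cv2.pointPolygonTest(c,(1280,1040),False)>0:
                R2=ray(d0,unup(quad(c)),.06);print("colour edge pts",R2[R2[:,0]>.5].round(4).tolist());break
    f=R[R[:,0]>.5];f=f[np.argsort(f[:,1])];print(n,"front edge",f.round(4).tolist())
    P=pts(d);z=P[...,2];h=cv2.cvtColor(up(d),cv2.COLOR_RGB2HSV)
    roi=cv2.resize(((z>.04)&(z<.09)&(P[...,0]>.45)&(P[...,0]<.75)&(P[...,1]>.04)&(P[...,1]<.26)).astype(np.uint8)*255,None,fx=4,fy=4)>127
    b=cv2.morphologyEx((roi&(h[...,1]>80)&(h[...,2]>80)).astype(np.uint8),cv2.MORPH_OPEN,np.ones((15,15)))
    c=big(b)[0];Q=ray(d,unup(quad(c)),.066);bc,by,sd=rect(Q)
    C=ray(d,unup(c.reshape(-1,2)),.066)[:,:2].astype(np.float32)
    e=f[0,:2]+(f[1,:2]-f[0,:2])*(bc[1]-f[0,1])/(f[1,1]-f[0,1])
    ey=np.arctan2(-(f[1]-f[0])[0],(f[1]-f[0])[1])
    print(n,"blank",bc.round(4),"yaw",by.round(4),"edge yaw",ey.round(4),sd,cv2.minAreaRect(C),"overhang",((bc-e)@rx+.045).round(4), "from z90",(z[(P[...,0]>.6)&roi[::4,::4]]).mean().round(4))
    x0,y0=(200,130) if n=="top" else(170,130)
    ims.append(cv2.resize(d["pixels"][y0:y0+150,x0:x0+200,::-1],(400,300)))
cv2.imwrite(f"pics/m{k}.png",np.vstack(ims))
E
python3 m.py 3
```

```text
8.25 [ 0.47864402 -0.26501047  0.18239764] [ 1.29461621 -0.20941134 -0.14823079]
colour edge pts [[0.6497, -0.1714, 0.06], [0.6501, 0.2478, 0.06]]
top front edge [[0.6498, -0.172, 0.06], [0.6509, 0.2457, 0.06]]
top blank [0.6327 0.1601] yaw -0.0228 edge yaw -0.0025 [0.0906 0.1179 0.0889 0.1196] ((0.6329929828643799, 0.15962383151054382), (0.12076667696237564, 0.09198202937841415), 89.98080444335938) overhang 0.027 from z90 0.0652
scene front edge [[0.6532, -0.1706, 0.06], [0.6574, 0.2486, 0.06]]
scene blank [0.6369 0.1615] yaw 0.0481 edge yaw -0.0101 [0.1149 0.0882 0.1142 0.0909] ((0.6374655961990356, 0.160130575299263), (0.12297915667295456, 0.0920722633600235), 89.99056243896484) overhang 0.0254 from z90 0.0715
```

View pics/m3.png

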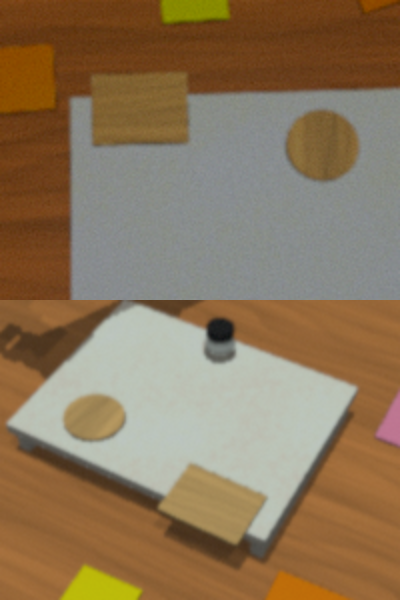

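The top view (upper half) shows the blank over the edge at crop (92–188, 73–145), with the disc unmoved. It looks square, but wood on wood blurs its front side. I'll measure the back side and the riser edge, which stand out well against white.

```bash
cat > e.py <<'E'
from h import *
import sys
def cross(d,A,B,h,half=6):
    # half-level crossings of saturation along normals to world segment A-B, fitted line in world
    S=cv2.GaussianBlur(cv2.cvtColor(d["pixels"],cv2.COLOR_RGB2HSV)[...,1],(0,0),.8).astype(np.float32)
    pr=lambda X:(lambda c:c[:2]/c[2])(d["camera_matrix"]@(d["R"]@X+d["t"]))
    a,b=pr(np.r_[A,h]),pr(np.r_[B,h]);n=np.array([-(b-a)[1],(b-a)[0]]);n/=np.hypot(*n)
    o=np.arange(-half,half+.01,.1);out=[]
    for s in np.linspace(0,1,80):
        q=a+(b-a)*s+o[:,None]*n
        v=cv2.remap(S,q[:,0].astype(np.float32),q[:,1].astype(np.float32),cv2.INTER_LINEAR).ravel()
        l=(v[:15].mean()+v[-15:].mean())/2;k=np.flatnonzero(np.diff(np.sign(v-l)))
        if len(k): out.append(q[k[np.argmin(abs(o[k]))]])
    W=ray(d,np.array(out),h)[:,:2].astype(np.float32)
    vx,vy,x,y=cv2.fitLine(W,cv2.DIST_HUBER,0,.0005,.01).ravel()
    return lambda Y:x+vx/vy*(Y-y), np.arctan2(-vx*np.sign(vy),abs(vy)), len(W)
k=sys.argv[1];xb=float(sys.argv[2])
for n,dx in(("top",0),("scene",.004)):
    d0=dict(np.load(f"{n}0.npz"));d=dict(np.load(f"{n}{k}.npz"))
    f,ya,c=cross(d0,[.650+dx,-.15],[.650+dx,.23],.06)
    b,yb,c2=cross(d,[xb+dx,.11],[xb+dx,.205],.066)
    print(n,"edge x",f(.158),"yaw",ya,c,"| back x",b(.158),"yaw",yb,c2,"| overhang",b(.158)+.09-f(.158))
E
python3 e.py 3 .588
```

```text
top edge x 0.6511479 yaw -0.001390771 80 | back x 0.5869672 yaw -0.00043709678 80 | overhang 0.025819242
scene edge x 0.66319746 yaw 0.0002692501 80 | back x 0.59083146 yaw -0.0035198492 80 | overhang 0.017633975
```

Emit:
{"fn": "jog_arm", "kwargs": {"commands": "0 0.02 0.14 0 0 0 0; 0 0.02 0.14 0 0 0 0; 0 0.02 0.14 0 0 0 0; 0 0.02 0.14 0 0 0 0; 0 0.02 0.14 0 0 0 0"}}

```text
clock: 8.85
position: [0.5086, -0.0514, 0.1824]
ee_rot: [2.218, -2.225, -0.0]
force: [0.4, 0.1, -0.9]
width: 0.5
```

Emit:
{"fn": "jog_arm", "kwargs": {"commands": "0 0.02 0.14 0 0 0 0; 0 0.02 0.14 0 0 0 0; 0 0.02 0.14 0 0 0 0; 0 0.02 0.14 0 0 0 0; 0 0.02 0.14 0 0 0 0"}}

```text
clock: 9.35
position: [0.5384, 0.1583, 0.1824]
ee_rot: [2.218, -2.224, 0.0]
force: [-0.4, -1.5, 0.9]
width: 0.502
```

Emit:
{"fn": "jog_arm", "kwargs": {"commands": "0 0 0 -0.1 0 0 0; 0 0 0 -0.1 0 0 0; 0 0 0 -0.1 0 0 0; 0 0 0 -0.05 0 0 0; 0 0 0 0 0 0 0"}}

```text
clock: 9.85
position: [0.5369, 0.156, 0.0752]
ee_rot: [2.216, -2.221, -0.003]
force: [0.4, -0.9, 0.5]
width: 0.502
```

Emit:
{"fn": "jog_arm", "kwargs": {"commands": "0 0 0 -0.02 0 0 0; 0 0 0 -0.02 0 0 0; 0 0 0 0 0 0 0; 0 0 0 0 0 0 0; 0 0 0 0 0 0 0"}}

```text
clock: 10.35
position: [0.5398, 0.1563, 0.0658]
ee_rot: [-2.217, 2.225, -0.001]
force: [0.3, 0.0, 1.0]
width: 0.5
```

Emit:
{"fn": "jog_arm", "kwargs": {"commands": "0 0 0 -0.006 0 0 0; 0 0 0 -0.005 0 0 0; 0 0 0 0 0 0 0; 0 0.02 0 0 0 0 0; 0 0.02 0 0 0 0 0"}}

```text
clock: 10.85
position: [0.5521, 0.1562, 0.0621]
ee_rot: [-2.218, 2.225, -0.0]
force: [-1.1, 0.5, 0.2]
width: 0.502
```

Emit:
{"fn": "jog_arm", "kwargs": {"commands": "0 0.02 0 0 0 0 0; 0 0.02 0 0 0 0 0; 0 0.015 0 0 0 0 0; 0 0.005 0 0 0 0 0; 0 0 0 0 0 0 0"}}

```text
clock: 11.35
position: [0.5697, 0.1561, 0.0619]
ee_rot: [2.218, -2.225, -0.0]
force: [0.8, 0.3, -0.3]
width: 0.503
```

10.4 mm to go, which is 0.035.

Emit:
{"fn": "jog_arm", "kwargs": {"commands": "0 0.01 0 0 0 0 0; 0 0.01 0 0 0 0 0; 0 0.01 0 0 0 0 0; 0 0.005 0 0 0 0 0; 0 0 0 0 0 0 0"}}

```text
clock: 11.85
position: [0.5803, 0.1562, 0.062]
ee_rot: [-2.218, 2.225, -0.0]
force: [1.0, -0.4, -0.0]
width: 0.504
```

Emit:
{"fn": "jog_arm", "kwargs": {"commands": "0 0 0 0 0 0 0; 0 -0.03 0 0 0 0 0; 0 -0.05 0 0 0 0 0; 0 -0.05 0 0.1 0 0 0; 0 -0.05 0 0.1 0 0 0"}}

```text
clock: 12.35
position: [0.5238, 0.1559, 0.1219]
ee_rot: [2.217, -2.223, -0.002]
force: [0.6, 0.3, 0.0]
width: 0.5
```

Emit:
{"fn": "jog_arm", "kwargs": {"commands": "0 -0.05 -0.1 0.1 0 0 0; 0 -0.05 -0.1 0.1 0 0 0; 0 -0.02 -0.15 0 0 0 0; 0 -0.02 -0.15 0 0 0 0; 0 0 -0.15 0 0 0 0"}}

```text
clock: 12.85
position: [0.4824, -0.0401, 0.1825]
ee_rot: [-2.219, 2.224, -0.001]
force: [0.6, 0.6, 0.1]
width: 0.501
```

Emit:
{"fn": "jog_arm", "kwargs": {"commands": "0 0 -0.15 0 0 0 0; 0 0 -0.15 0 0 0 0; 0 0 -0.15 0 0 0 0; 0 0 -0.15 0 0 0 0; 0 0 -0.15 0 0 0 0"}}

```text
clock: 13.35
position: [0.4832, -0.265, 0.1821]
ee_rot: [-2.218, 2.225, 0.0]
force: [0.6, 0.1, -0.5]
width: 0.498
```

Emit:
{"fn": "jog_arm", "kwargs": {"commands": "0 0 -0.05 0 0 0 0; 0 0 0 0 0 0 0; 0 0 0 0 0 0 0; 0 0 0 0 0 0 0; 0 0 0 0 0 0 0"}}

```text
clock: 13.85
position: [0.4844, -0.2769, 0.1822]
ee_rot: [-2.22, 2.222, 0.0]
force: [0.6, -0.1, -0.2]
width: 0.497
```

```bash
python3 m.py 4; python3 e.py 4 .592
```

```text
13.85 [ 0.48440862 -0.27691649  0.18218434] [ 0.64322858 -0.11706161 -0.21239497]
colour edge pts [[0.6497, -0.1714, 0.06], [0.6501, 0.2478, 0.06]]
top front edge [[0.6498, -0.172, 0.06], [0.6509, 0.2457, 0.06]]
top blank [0.6367 0.1605] yaw -0.0177 edge yaw -0.0025 [0.0874 0.117  0.0919 0.1202] ((0.6372185945510864, 0.15960350632667542), (0.12089132517576218, 0.09189774096012115), 89.87043762207031) overhang 0.0311 from z90 0.0652
scene front edge [[0.6532, -0.1706, 0.06], [0.6574, 0.2486, 0.06]]
scene blank [0.6414 0.1603] yaw 0.0241 edge yaw -0.0101 [0.115  0.0893 0.1187 0.0908] ((0.6416641473770142, 0.1601308286190033), (0.12297923117876053, 0.09219849854707718), 89.98815155029297) overhang 0.0299 from z90 0.0688
top edge x 0.6511479 yaw -0.001390771 80 | back x 0.5912595 yaw 0.006767825 80 | overhang 0.03011161
scene edge x 0.66319746 yaw 0.0002692501 80 | back x 0.595003 yaw -0.0005788366 80 | overhang 0.021805584
```

View pics/m4.png

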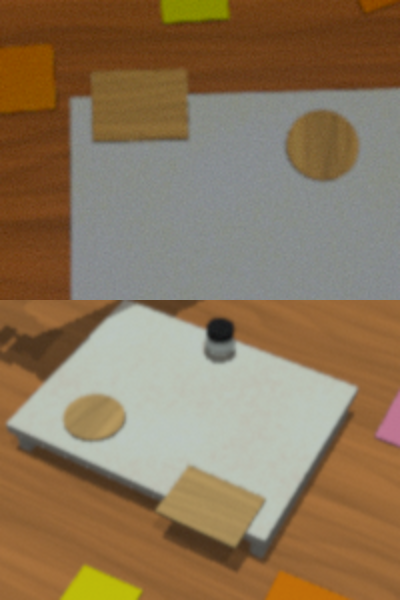

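The blank sticks out about 30 mm and is square to the edge (crop (92–188, 70–142)). The disc and jar are unmoved and the arm is clear, so I'm handing it in.

```bash
python3 -c "
from cell import arm
print(arm.sign_off())"
```

```text
the job is handed in; nothing more can be done
None
```

I slid the wooden blank flat with two fingertips in two pushes, until it stuck out about 30 mm over the riser's front edge. I then backed off, raised the arm clear and handed the job in at about 14 s.

**Overhang:** the top view gave 30.1 and 31.1 mm by two methods, and the scene view's depth edge gave 29.9 mm. The fingertip position also works out at about 30 mm.

**Squareness:** the blank's back side was within about 0.01 rad of the riser edge.

**Checks that disagreed:**
- The scene view's colour-based edge gave 21.8 mm. I discounted it because it picked up the riser's white front face instead of its top edge.
- Outline fits of the blank's yaw scattered by about ±0.02 rad, since its front side shows poorly against the wooden counter.

**Other objects:** the disc and jar look unmoved in the last pictures. I did not check the knife again, but the arm never went near it. No contact force above about 2 N was reported.

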